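# Work the lidded ink pad for a guest

## Robot

A 6-joint arm with a two-finger parallel gripper is mounted at the origin on the work surface. World frame = base frame: x ahead of the robot, y to its left, z up, the work surface at z = 0. Lengths are in mm, angles in rad, forces in N, time in s.
With the tool pointing down it reaches from about 300 to 775 mm from the base axis. Payload 14.6 kg.
Tool frame: the origin (TCP) lies between the finger pads; the fingertips stand 25 mm ahead of it and the grasp point (between the pads) lies 6 mm ahead of it; z points along the fingers, x is the direction in which the jaws open and shut, and the axes are right-handed (so a half turn about z gives the same grasp; the last joint's range is limited). The gripper opens to 94 mm and grips with 3 to 60 N. Pads are 16 mm wide; open, the fingers measure 119 mm over their backs; the gripper's body (75 mm by 177 mm) begins 78 mm behind the grasp point.
Start: joints at [-1.271, 0.3, 1.521, -0, 1.321, -0.067], TCP at [197.239, -513.406, 230.446] pointing down, gripper open.
Joint ranges: [-3.03, 3.03], [-0.79, 2.21], [0.23, 2.52], [-1.04, 4.18], [0, 3.07], [-2.55, 2.55]. Speed limits (rad/s): [2.22, 2.22, 2.57, 3.14, 3.14, 3.14].

## Interface

Orientations are given as [roll, pitch, yaw] about the fixed x, y, z axes, in that order (R = Rz(yaw) Ry(pitch) Rx(roll)).
In Python, from cell import manip gives the robot as it stands.
- The arm moves only by the tool apply_moves, never from a script. Its argument "series" is a list of rows, each a list of 3 entries, a list of its own where there are three numbers: the shift along the world's x, y, z in cm, then the turn, a rotation vector about the world's x, y, z in rad, then the opening in per cent of the stroke, from 0 (shut) to 100 (fully open). A call has exactly 10 rows; each row is the pose to reach, as a shift and turn from the pose commanded when the call began; what a row does not reach only later rows make up. A row lasts 1/8 s, in which the tool goes at most 62.5 mm and 10.7 degrees, less where a joint would pass 70% of its speed; a pose out of reach is approached as far as the arm can. A call with a gripper value outside its range is refused whole. The fingers move at their own pace and stop on an object; "grip_force" is the grip in N (left out, the last holds). Time passes only in rows, so rows that repeat a pose let the fingers close, or fill a call up. It gives the time, the measured TCP pose, the force and the opening at its end, in the units of the state.
- manip.read_state(): the state, without advancing time (a new reading comes with each control period).
- manip.camera(name): name is "scene" or "side" or "wrist"; returns (picture, depth): 480x640x3 uint8, red, green, blue; 480x640 float32, mm along the optical axis (not along the pixel's ray), 0 where there is no reading.
- manip.camera_info(name): a dict with "intrinsics" (3x3 intrinsics, pixels), "extrinsics" (4x4, takes a point from world to camera coordinates); the wrist camera has in their place "hand_eye" (4x4, takes a point from camera to tool coordinates, whose origin is the TCP and whose axes are the tool frame's). Camera axes: x right, y down, z forward; pixel columns grow to the right and rows downward; lengths in mm; the calibration is good to about 2 mm. A picture is of the moment at which its call begins: read the wrist's pose just before it. camera_info takes no time and is no camera call.
- manip.sign_off(): hands the job in, once; it reports no verdict.
The state is a dict: "clock": time; "joints": joint angles; "qd": joint speeds; "effort": joint torques, N m; "eef_pos": TCP position; "eef_rot": TCP orientation; "wrist_force": force on the tool from outside, world axes, zero at the start; "moment": the same for the moment, N m; "finger_gap": finger opening in mm.
Only numpy, scipy, OpenCV 4.12 (cv2) and the standard library are available. Lean on these libraries where they do the work, as an engineer would, in place of code of your own. Each camera call takes 0.05 s, during which the arm holds its last target.

## Task

A guest wants to ink a stamp: press down the paddle of the ink case with the round lid until its lid is fully up, and keep it up for about two seconds. Then ease the paddle back up slowly, taking about two seconds, so that the lid comes down shut without slamming, and move clear. Only push on the paddle: do not touch the lid, leave the square ink case shut, and leave the stamps, ink pots and pen cup standing where they are.

Things in the scene. Friction and masses are not known exactly. Their poses are not given: they have to be found in the camera images.
- round_paddle (a point): Top centre of the round case's press paddle: aluminium plate 65 mm wide (y), 45 long (x), 6 thick, on two thin side arms, robot side of the case, free space under it. At rest 78 mm above the table, front edge tipped up 9 degrees. x points towards the case (tips with the lever), y is the lever's cross axis, always level. Case wall 135 mm beyond in x.
- round_lever (a joint): rad: 0 = at rest (up), 0.32 = at its stop. Pivot: level cross axis 160 mm behind the paddle centre (towards the case), 30 mm above the table. Paddle top at rest about 78 mm above the table; at the stop 25 mm, and 7 mm nearer the robot. Sprung: about 3 N on the paddle starts it, 6 N holds it at the stop; let go, it flies up and the lid slams.
- round_lid: Round grey lid, 116 mm across, 9 mm thick; not to be touched. Origin on its hinge axis at the case's far rim, 57 mm above the table; the lid's centre is 60 mm along its -x, which points towards the paddle when shut. Its z tilts from vertical by 0 when shut, 1.1 rad fully up: 3.44 times the lever's value. Its front edge rises and swings away from the paddle.
- round_case (a point): Centre of the rim of the round ink case (black, 110 mm across), 52 mm above the table, with the lid just above it when shut; 190 mm from the paddle centre. x points away from the paddle. Case and lever stand on a fixed black base plate 215 x 170 mm.
- square_paddle (a point): Top centre of the square case's press paddle: aluminium plate 65 mm wide (y), 45 long (x), 6 thick, on two thin side arms, robot side of the case, free space under it. At rest 78 mm above the table, front edge tipped up 9 degrees. x points towards the case (tips with the lever), y is the lever's cross axis, always level. Case wall 135 mm beyond in x. To be left alone.
- square_lid (a joint): Lid of the square ink case, rad: 0 = shut, 1.1 = fully up. Linked to the lever (3.44 times the lever's value); hinged on the case's far rim, its front edge rises and swings away from the paddle. To be left shut.
- square_case (a point): Centre of the rim of the square ink case (black, 110 x 110 mm, lid 116 x 116 mm), 52 mm above the table, with the lid just above it when shut; 190 mm from the paddle centre. x points away from the paddle. Case and lever stand on a fixed black base plate 215 x 170 mm.
- stamp_a: Loose wooden stamp block, 30 x 30 x 45 mm tall, standing beside the round case's paddle, 80 to 100 mm from its centre; origin at the centre of its underside. Leave alone.
- stamp_b: Loose wooden stamp block, 26 x 26 x 50 mm tall, standing beside the square case's paddle; origin at the centre of its underside. Leave alone.
- pot_a: Loose closed ink pot, 68 mm across, 34 mm tall, between the two ink cases; origin under its centre. Leave alone.
- pot_b: Loose closed ink pot like pot_a, at the right of the cases. Leave alone.
- pen_cup: Loose black cup with pencils, 72 mm across, 170 mm tall over the pencils, to the left; origin under its centre. Leave alone.

How it is judged:
By the outcome, as a careful person would: the job done as asked, in the order asked, and still so for the second after the job is handed in, with the robot touching nothing.
It also fails if it takes over 40 s, if anything falls off the work surface, if the arm or the gripper's body presses on something with over 40 N, if the wrist force passes 120 N, or if a joint passes its speed limit or range.

## Working session

There is one attempt and no reset: what is moved stays moved. The work goes in short steps, Python scripts to look and compute and a tool call to move; the robot and the scene stay as the last step left them, time stands still between calls to the robot, and variables do not carry over. Pictures are saved under pics/ and viewed, and the job is handed in when it is done.

Besides the shell and the picture viewer there is one more tool, called as name(argument=value, ...) on one line, values as JSON. apply_moves: Moves the arm, as the interface text tells. Its arguments: {"type":"object","properties":{"series":{"type":"array","items":{"type":"array"}},"grip_force":{"type":"number"}},"required":["series"]}

```bash
mkdir -p pics; ls; python3 - <<'E'
from cell import manip
import cv2,numpy as np
print(manip.read_state())
for n in ["scene","side"]:
    p,d=manip.camera(n); cv2.imwrite(f"pics/{n}0.png",p[:,:,::-1]); np.save(f"pics/{n}0.npy",d); print(n,manip.camera_info(n))
E
```

```text
pics
{'clock': 0.0, 'joints': array([-1.27059038e+00,  3.00461554e-01,  1.52159822e+00,  5.98905668e-06,
        1.32069440e+00, -6.65905260e-02]), 'qd': array([-0.00078418,  0.00176511,  0.00016729, -0.00024889, -0.00030682,
        0.00070096]), 'effort': array([ 1.34010730e-03, -5.31801724e+01, -3.52733302e+01,  7.09013594e-02,
        2.43357383e-02, -5.32563092e-05]), 'eef_pos': array([ 197.17719881, -513.18378926,  229.88430085]), 'eef_rot': array([-3.14150958e+00,  1.15855875e-03, -1.20400129e+00]), 'wrist_force': array([ 0.690498  , -0.04215635, -0.50420308]), 'moment': array([-0.02153342, -0.05246152, -0.01832585]), 'finger_gap': 94.08984893043903}
scene {'intrinsics': array([[500.05641768,   0.        , 323.2555462 ],
       [  0.        , 500.05641768, 232.95705932],
       [  0.        ,   0.        ,   1.        ]]), 'extrinsics': array([[ 2.89835286e-01,  9.56998024e-01, -1.22592009e-02,
        -1.94169490e+02],
       [ 7.92232789e-01, -2.47082163e-01, -5.57958432e-01,
        -4.31844707e+02],
       [-5.36994147e-01,  1.52003901e-01, -8.29778344e-01,
         1.78360981e+03],
       [ 0.00000000e+00,  0.00000000e+00,  0.00000000e+00,
         1.00000000e+00]])}
side {'intrinsics': array([[503.06789268,   0.        , 325.29209659],
       [  0.        , 503.06789268, 240.83064905],
       [  0.        ,   0.        ,   1.        ]]), 'extrinsics': array([[ 9.69883857e-01, -2.43446918e-01, -7.67473894e-03,
        -5.90526979e+02],
       [-1.83938856e-01, -7.11423344e-01, -6.78264936e-01,
         1.68244757e+02],
       [ 1.59661520e-01,  6.59249895e-01, -7.34777364e-01,
         1.05181945e+03],
       [ 0.00000000e+00,  0.00000000e+00,  0.00000000e+00,
         1.00000000e+00]])}
```

View pics/scene0.png

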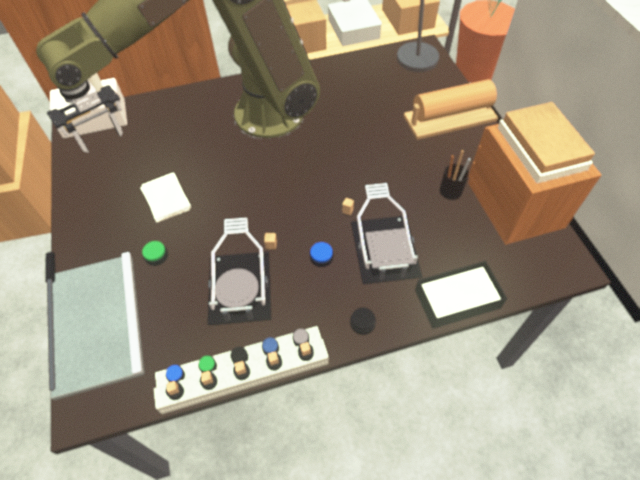

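View pics/side0.png

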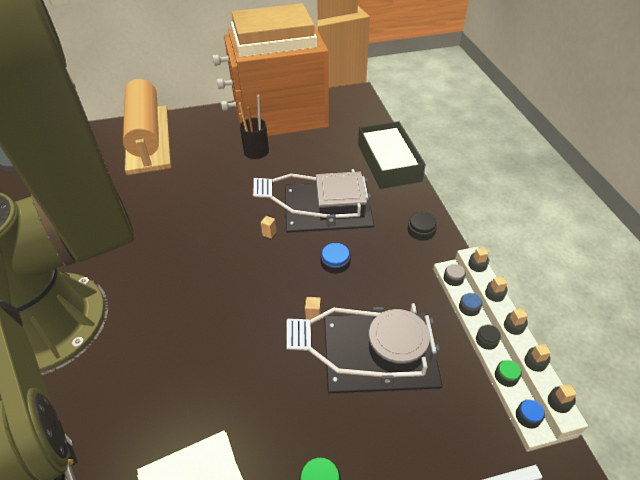

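The round case is at the lower left of the scene view, with its paddle near (236,226) and lid near (237,287). In the side view the paddle is near (299,334) and the lid near (399,335). Stamp_a stands beside the paddle, at side (313,307). I'll enlarge the crops next.

```bash
python3 - <<'E'
import cv2
a=cv2.imread("pics/side0.png")[280:400,270:450]; cv2.imwrite("pics/c1.png",cv2.resize(a,None,fx=4.4,fy=4.4,interpolation=cv2.INTER_CUBIC))
a=cv2.imread("pics/scene0.png")[210:325,190:310]; cv2.imwrite("pics/c2.png",cv2.resize(a,None,fx=5,fy=5,interpolation=cv2.INTER_CUBIC))
E
```

```text
(no output)
```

View pics/c1.png

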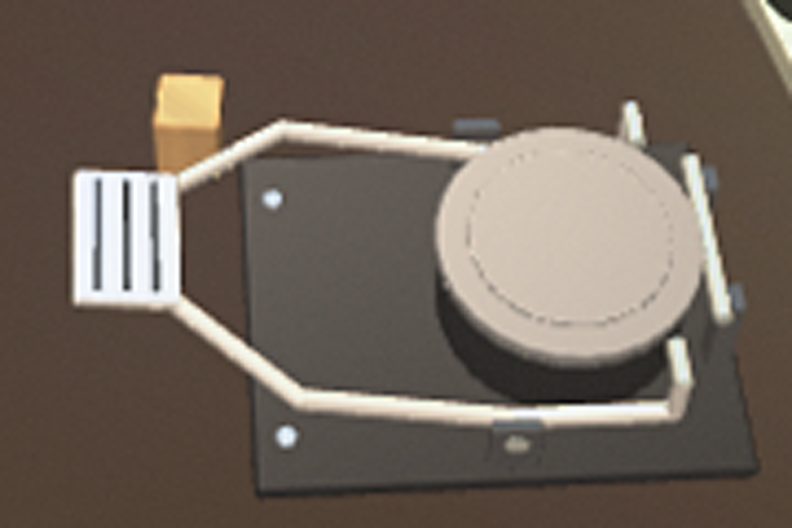

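View pics/c2.png

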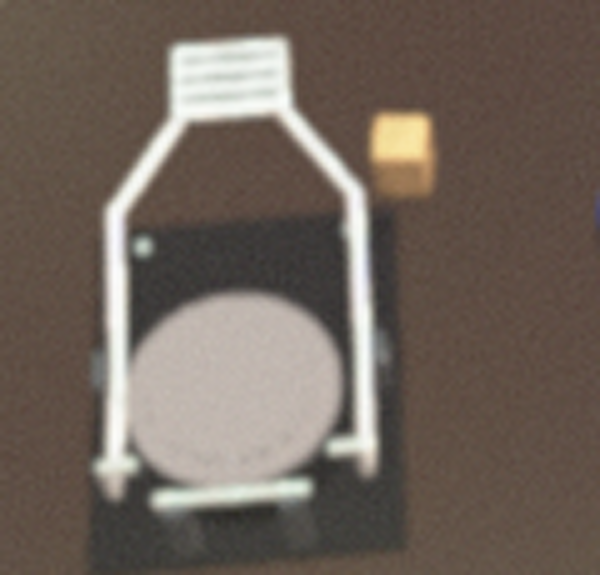

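```bash
cat > h.py <<'E'
import numpy as np
from cell import manip
def ray(n,u,v,z):
    i=manip.camera_info(n);K=i['intrinsics'];E=i['extrinsics'];R=E[:3,:3];t=E[:3,3]
    c=-R.T@t; d=R.T@np.linalg.inv(K)@[u,v,1.]; return c+d*(z-c[2])/d[2]
E
python3 - <<'E'
from h import *
np.set_printoptions(precision=1,suppress=True)
S=lambda x,y,z:ray("side",270+x/4.4,280+y/4.4,z)
C=lambda x,y,z:ray("scene",190+x/5,210+y/5,z)
s=[S(75,171,81.5),S(178,172,74.5),S(178,304,74.5),S(75,304,81.5)]
c=[C(290,38,81.5),C(292,108,74.5),C(172,115,74.5),C(170,43,81.5)]
for n,q,lid,st,d in (("side",s,S(572,235,62),S(190,100,45),"pics/side0.npy"),("scene",c,C(237,383,62),C(403,133,45),"pics/scene0.npy")):
    print(n,np.array(q)); m=np.mean(q,0); print("ctr",m,"lid",lid,"yaw",np.arctan2(*(lid-m)[1::-1]),np.hypot(*(lid-m)[:2]),"stamp",st)
    e=(q[1]-q[0]+q[2]-q[3]); print("yaw edge",np.arctan2(e[1],e[0]), "cross",np.arctan2(*-(q[0]-q[3])[:2]*[1,-1]))
# depth check
for n,u,v in (("side",299,334),("scene",236,226)):
    d=np.load(f"pics/{n}0.npy")[v-1:v+2,u-1:u+2]; print(d)
    i=manip.camera_info(n);K=i['intrinsics'];E=i['extrinsics']
    p=np.linalg.inv(K)@[u,v,1.]*np.median(d); print(E[:3,:3].T@(p-E[:3,3]))
E
```

```text
side [[ 490.5 -176.1   81.5]
 [ 534.3 -183.    74.5]
 [ 519.7 -246.5   74.5]
 [ 477.9 -240.    81.5]]
ctr [ 505.6 -211.4   78. ] lid [ 693.  -248.3   62. ] yaw -0.19476064844805613 190.9730136352482 stamp [ 552.1 -126.2   45. ]
yaw edge -0.15451609657819831 cross -0.19437973574598816
scene [[ 494.3 -169.8   81.5]
 [ 537.  -178.8   74.5]
 [ 521.5 -244.3   74.5]
 [ 477.3 -235.9   81.5]]
ctr [ 507.5 -207.2   78. ] lid [ 692.1 -243.4   62. ] yaw -0.19357686148268974 188.04974122314675 stamp [ 552.1 -121.2   45. ]
yaw edge -0.1960817934959174 cross -0.25153463842627605
[[937.9 937.2 934.1]
 [930.8 936.7 934.6]
 [929.5 933.7 936.1]]
[ 505.8 -212.6   78.7]
[[1410.3 1420.  1411.9]
 [1417.  1418.5 1413.7]
 [1417.2 1411.6 1410.4]]
[ 510.  -208.3   77.6]
```

The two cameras agree: the paddle centre is about (506.5, -210, 78) with yaw about -0.195. Stamp_a is about 95 mm to its left. I'll move above the paddle with the fingers shut and the jaw axis across the lever.

apply_moves(series=[[[3,3,0],[0,0,-0.06],0],[[7,7,0],[0,0,-0.12],0],[[11,11,0],[0,0,-0.2],0],[[15,15,0],[0,0,-0.28],0],[[19,19,-1],[0,0,-0.36],0],[[23,23,-2.5],[0,0,-0.44],0],[[27,26.5,-4],[0,0,-0.5],0],[[30,29.5,-5],[0,0,-0.56],0],[[30.9,30.3,-6],[0,0,-0.56],0],[[30.9,30.3,-6],[0,0,-0.56],0]], grip_force=20)

```text
clock: 1.35
eef_pos: [505.8, -210.3, 169.5]
eef_rot: [3.14, 0.0, -1.762]
wrist_force: [0.2, -0.5, 0.2]
finger_gap: 0.5
```

```bash
python3 - <<'E'
from h import *
import cv2
s=manip.read_state(); print(s['eef_pos'],s['eef_rot'],s['joints'],s['finger_gap'])
for n in ("wrist","side"):
    p,d=manip.camera(n); print(manip.camera_info(n).get('hand_eye'),manip.camera_info(n)['intrinsics'] if n=='wrist' else '')
    cv2.imwrite(f"pics/{n}1.png",p[:,:,::-1]); np.save(f"pics/{n}1.npy",d)
E
```

```text
[ 505.81130296 -210.32043463  169.49848258] [ 3.13973453e+00  3.29868815e-04 -1.76226242e+00] [-4.60843079e-01  3.53103600e-01  1.59800795e+00 -1.89973200e-04
  1.19236001e+00  1.30148939e+00] 0.4979766544809441
[[ 9.99999972e-01 -6.80468194e-05 -2.28133880e-04 -4.67415804e-01]
 [ 1.26114949e-04  9.64188759e-01  2.65216931e-01 -7.63824888e+01]
 [ 2.01916954e-04 -2.65216952e-01  9.64188741e-01 -1.54940204e+02]
 [ 0.00000000e+00  0.00000000e+00  0.00000000e+00  1.00000000e+00]] [[408.1346464    0.         323.85725515]
 [  0.         408.1346464  228.84810086]
 [  0.           0.           1.        ]]
None
```

View pics/wrist1.png

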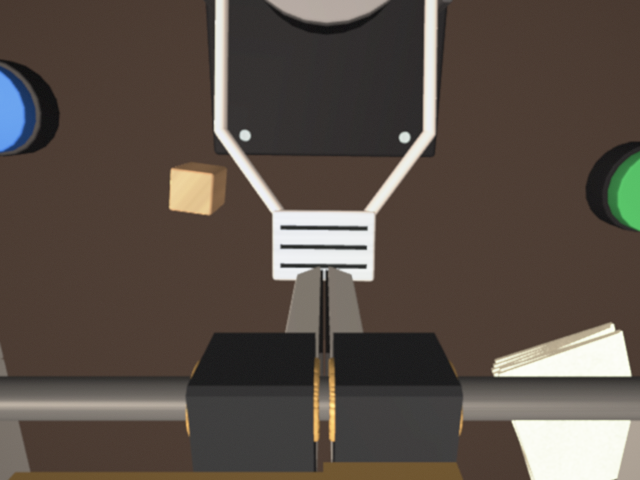

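View pics/side1.png

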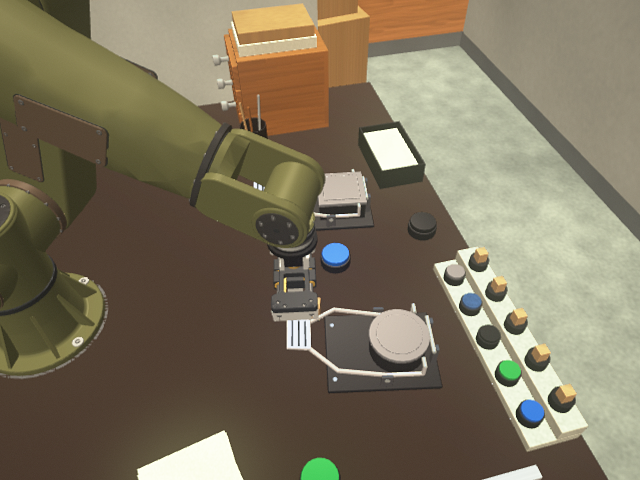

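The wrist view shows the paddle straight on, with corners near (274,211), (374,211), (375,280) and (273,280). The shut fingertips reach (324,270) and line up across the paddle. Next I'll locate it through the hand-eye transform.

```bash
python3 - <<'E'
from h import *
from scipy.spatial.transform import Rotation as Ro
np.set_printoptions(precision=1,suppress=True)
s=manip.read_state();i=manip.camera_info("wrist")
T=np.eye(4);T[:3,:3]=Ro.from_euler('xyz',s['eef_rot']).as_matrix();T[:3,3]=s['eef_pos']
M=T@i['hand_eye'];K=i['intrinsics']
def r(u,v,z):
    d=M[:3,:3]@np.linalg.inv(K)@[u,v,1.];c=M[:3,3];return c+d*(z-c[2])/d[2]
q=[r(274.5,211,74.5),r(374,211,74.5),r(375,280,81.5),r(273,280,81.5)]
print(np.array(q),np.mean(q,0)); d=q[1]-q[0]; print(np.arctan2(d[0],-d[1])*-1,np.linalg.norm(d),np.linalg.norm(q[0]-q[3]))
print("stamp",r(205,187,45))
D=np.load("pics/wrist1.npy")
for u,v in((324,237),(300,215),(350,276)):
    p=np.linalg.inv(K)@[u,v,1.]*np.median(D[v-1:v+2,u-1:u+2]);print(M[:3,:3]@p+M[:3,3])
E
```

```text
[[ 530.3 -183.9   74.5]
 [ 518.2 -245.5   74.5]
 [ 475.  -238.3   81.5]
 [ 487.6 -174.    81.5]] [ 502.8 -210.4   78. ]
0.1936093014668404 62.73240948693607 44.411240119586765
stamp [ 550.3 -135.6   45. ]
[ 508.9 -211.5   79.1]
[ 525.2 -199.4   76.8]
[ 512.2 -223.8  158.4]
```

apply_moves(series=[[[0,0,-1],[0,0,0],0],[[0,0,-2.5],[0,0,0],0],[[0,0,-4],[0,0,0],0],[[0,0,-5],[0,0,0],0],[[0,0,-5.6],[0,0,0],0],[[0,0,-5.9],[0,0,0],0],[[0,0,-6.1],[0,0,0],0],[[0,0,-6.2],[0,0,0],0],[[0,0,-6.2],[0,0,0],0],[[0,0,-6.2],[0,0,0],0]])

```text
clock: 2.7
eef_pos: [506.3, -210.4, 108.6]
eef_rot: [-3.141, -0.0, -1.764]
wrist_force: [-0.5, -0.7, 0.3]
finger_gap: 0.7
```

apply_moves(series=[[[-0.05,0.01,-0.4],[0,0,0],0],[[-0.15,0.03,-0.9],[0,0,0],0],[[-0.3,0.06,-1.5],[0,0,0],0],[[-0.42,0.08,-2.1],[0,0,0],0],[[-0.5,0.1,-2.7],[0,0,0],0],[[-0.57,0.11,-3.3],[0,0,0],0],[[-0.62,0.12,-3.9],[0,0,0],0],[[-0.66,0.13,-4.5],[0,0,0],0],[[-0.68,0.13,-4.9],[0,0,0],0],[[-0.68,0.13,-4.9],[0,0,0],0]])

```text
clock: 3.95
eef_pos: [499.3, -209.1, 59.2]
eef_rot: [3.141, 0.0, -1.764]
wrist_force: [-4.7, 2.1, 4.9]
finger_gap: 0.7
```

apply_moves(series=[[[0,0,-0.2],[0,0,0],0],[[-0.02,0,-0.4],[0,0,0],0],[[-0.02,0,-0.5],[0,0,0],0],[[-0.02,0,-0.6],[0,0,0],0],[[-0.02,0,-0.7],[0,0,0],0],[[-0.02,0,-0.75],[0,0,0],0],[[-0.02,0,-0.8],[0,0,0],0],[[-0.02,0,-0.85],[0,0,0],0],[[-0.02,0,-0.85],[0,0,0],0],[[-0.02,0,-0.85],[0,0,0],0]])

```text
clock: 5.2
eef_pos: [499.4, -209.2, 51.4]
eef_rot: [-3.141, -0.0, -1.764]
wrist_force: [-4.3, 2.5, 11.0]
finger_gap: 0.3
```

The force has risen to 11 N, so the lever is probably at its stop. I'll check the lid.

```bash
python3 - <<'E'
from h import *
import cv2
p,d=manip.camera("side"); np.save("pics/side2.npy",d)
cv2.imwrite("pics/side2.png",cv2.resize(p[240:420,250:490,::-1],None,fx=3.3,fy=3.3,interpolation=cv2.INTER_CUBIC))
# lid points in 3D, fit plane
K=(i:=manip.camera_info("side"))['intrinsics'];E=i['extrinsics']
v,u=np.mgrid[240:420,250:490]; z=d[240:420,250:490]
P=np.stack([(u-K[0,2])/K[0,0]*z,(v-K[1,2])/K[1,1]*z,z],-1).reshape(-1,3)
W=(P-E[:3,3])@E[:3,:3]
o=np.array([505.5,-210]);a=np.array([.981,-.194]);b=np.array([.194,.981])
l=(W[:,:2]-o)@a; t=(W[:,:2]-o)@b
m=(z.ravel()>0)&(abs(t)<35)&(l>170)&(l<290)&(W[:,2]>75)&(W[:,2]<175)
print(m.sum()); A=np.c_[l[m],np.ones(m.sum())]
# total fit in (l,z)
X=np.c_[l[m],W[m,2]]
for _ in range(5):
    c=X.mean(0);U,S,V=np.linalg.svd(X-c,full_matrices=False);r=abs((X-c)@V[1]);X=X[r<max(4,2*r.std())]
print(c,len(X),r.mean(),"angle",np.arctan2(abs(V[0][1]),abs(V[0][0])))
print(W[m,2].max(),np.percentile(W[m,2],99), manip.read_state()['wrist_force'],manip.read_state()['eef_pos'])
E
```

```text
549
[219.36462148 130.96312132] 477 0.9949782195353637 angle 1.0661744921044762
167.35642526108708 164.42346808363405 [-5.57806396  3.80852539 10.06308524] [ 499.37695659 -209.13127618   51.40744628]
```

View pics/side2.png

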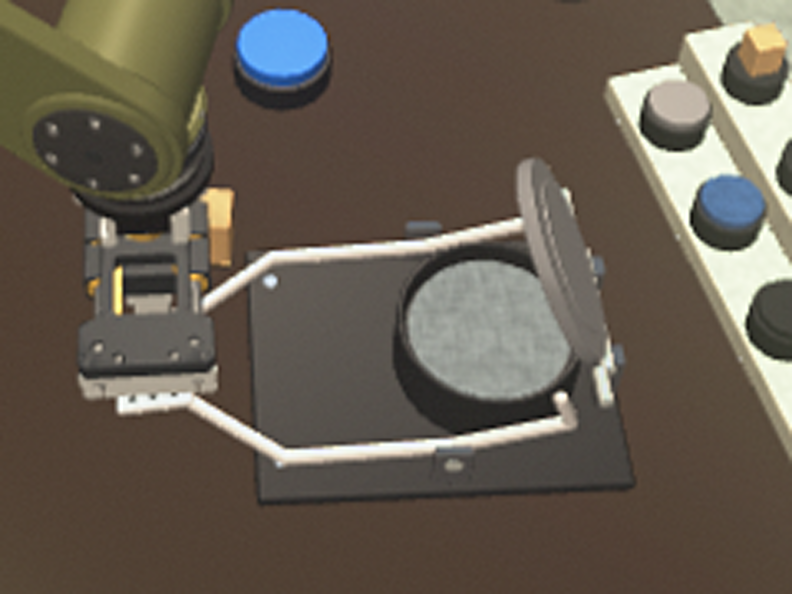

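The lid is standing up in the side view at about 1.07 rad, and the pot and stamp haven't moved. I'll press slightly deeper to be sure of the stop and keep holding.

apply_moves(series=[[[0,0,-0.1],[0,0,0],0],[[0,0,-0.15],[0,0,0],0],[[0,0,-0.15],[0,0,0],0],[[0,0,-0.15],[0,0,0],0],[[0,0,-0.15],[0,0,0],0],[[0,0,-0.15],[0,0,0],0],[[0,0,-0.15],[0,0,0],0],[[0,0,-0.15],[0,0,0],0],[[0,0,-0.15],[0,0,0],0],[[0,0,-0.15],[0,0,0],0]])

```text
clock: 6.5
eef_pos: [499.5, -209.2, 50.6]
eef_rot: [-3.141, -0.0, -1.764]
wrist_force: [-9.8, 4.2, 18.4]
finger_gap: 0.7
```

The lever is on its stop: 18 N, and the tool moved less than commanded. I'll hold for the rest of the two seconds and then start easing up.

apply_moves(series=[[[0,0,0],[0,0,0],0],[[0,0,0],[0,0,0],0],[[0,0,0],[0,0,0],0],[[0,0,0],[0,0,0],0],[[0,0,0],[0,0,0],0],[[0,0,0],[0,0,0],0],[[0,0,0],[0,0,0],0],[[0,0,0.2],[0,0,0],0],[[0,0,0.5],[0,0,0],0],[[0.01,0,0.87],[0,0,0],0]])

```text
clock: 7.75
eef_pos: [499.3, -209.1, 58.3]
eef_rot: [3.142, 0.0, -1.764]
wrist_force: [-2.8, 0.8, 4.6]
finger_gap: 0.3
```

apply_moves(series=[[[0,0,0.4],[0,0,0],0],[[0.02,0,0.8],[0,0,0],0],[[0.05,-0.01,1.2],[0,0,0],0],[[0.09,-0.02,1.6],[0,0,0],0],[[0.13,-0.03,2],[0,0,0],0],[[0.18,-0.04,2.4],[0,0,0],0],[[0.24,-0.05,2.78],[0,0,0],0],[[0.31,-0.06,3.14],[0,0,0],0],[[0.37,-0.07,3.47],[0,0,0],0],[[0.43,-0.08,3.76],[0,0,0],0]])

```text
clock: 9.0
eef_pos: [503.9, -210.0, 96.0]
eef_rot: [-3.141, -0.0, -1.764]
wrist_force: [2.2, 0.1, 2.4]
finger_gap: 0.4
```

apply_moves(series=[[[0.06,-0.01,0.23],[0,0,0],0],[[0.11,-0.02,0.42],[0,0,0],0],[[0.15,-0.03,0.56],[0,0,0],0],[[0.18,-0.04,0.66],[0,0,0],0],[[0.2,-0.04,0.75],[0,0,0],0],[[0.22,-0.04,0.83],[0,0,0],0],[[0.23,-0.05,0.91],[0,0,0],0],[[0.23,-0.05,1.0],[0,0,0],0],[[0.23,-0.05,1.15],[0,0,0],0],[[0.23,-0.05,1.4],[0,0,0],0]])

```text
clock: 10.25
eef_pos: [505.8, -210.3, 109.7]
eef_rot: [3.141, 0.0, -1.764]
wrist_force: [0.2, 0.8, 0.0]
finger_gap: 0.3
```

apply_moves(series=[[[0,0,0.5],[0,0,0],0],[[0,0,1.5],[0,0,0],0],[[0,0,3],[0,0,0],0],[[0,0,5],[0,0,0],0],[[-2,0,7.5],[0,0,0],0],[[-5,0,10],[0,0,0],0],[[-8,0,12],[0,0,0],0],[[-11,0,13],[0,0,0],0],[[-12,0,13],[0,0,0],0],[[-12,0,13],[0,0,0],0]])

```text
clock: 11.5
eef_pos: [386.0, -210.5, 240.0]
eef_rot: [-3.141, -0.0, -1.764]
wrist_force: [0.8, -0.1, 0.1]
finger_gap: 0.6
```

```bash
python3 - <<'E'
from h import *
import cv2
p,d=manip.camera("side"); cv2.imwrite("pics/side3.png",p[:,:,::-1])
p,d=manip.camera("scene"); cv2.imwrite("pics/scene3.png",p[:,:,::-1])
s=manip.read_state();print(s['clock'],s['wrist_force'],s['qd'])
E
```

```text
11.6 [0.11610863 0.38828102 0.36930998] [ 0.0044557   0.00971916 -0.00069115  0.00015432 -0.00075996 -0.00127984]
```

View pics/side3.png

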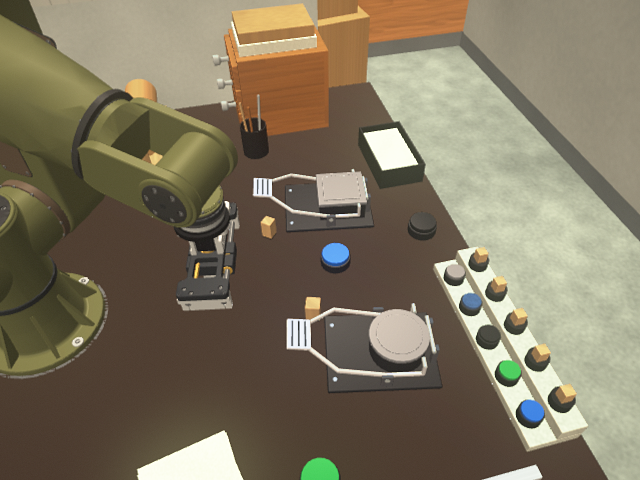

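View pics/scene3.png

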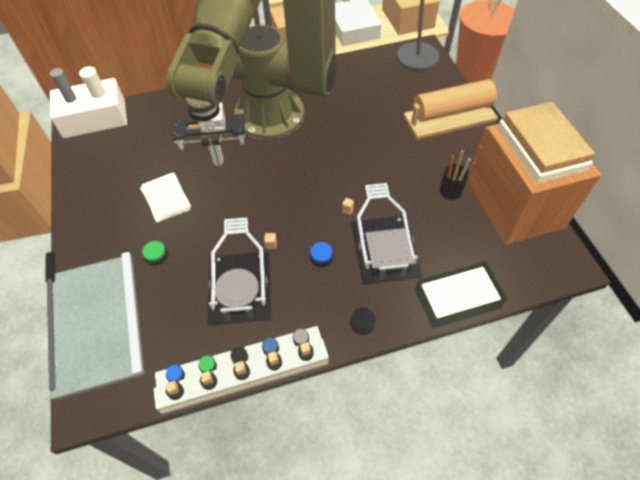

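Both pictures match the start. The round lid is shut at side (399,335) and its paddle is up at (299,334). The square case is shut, and the stamps at side (313,307) and (268,227), the pots and the cup are where they were. The arm is clear and still.

```bash
python3 -c "
from cell import manip
print(manip.sign_off())"
```

```text
the job is handed in; nothing more can be done
None
```

I pressed the round case's paddle down with the shut fingertips until its lid was fully up. I kept it up for a little over two seconds, eased it back over about 2.3 s and moved clear. The job was handed in at 11.6 s on the robot's clock.

- **Lid fully up:** a depth picture early in the hold gave a lid angle of about 1.07 rad. That is slightly under the nominal 1.1, at about 10 N, so I pressed a further 1.5 mm. The force then rose to 18 N and the tool moved only 0.8 mm, which showed the lever was on its stop. I did not measure the lid angle again after that.
- **Lid shut:** the last pictures show the round lid shut and its paddle back at rest. The wrist force had fallen smoothly to zero by the end of the ease. I took no pictures while the lid came down, so a soft closing is judged from the slow motion and the forces only.
- **Everything else:** in the last pictures the square case is shut, and the stamps, pots and pen cup are where they started. The arm was still and touching nothing.

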